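Nest the U-brackets into the kit tray

ROBOT

A 7-joint arm with a two-finger parallel gripper is mounted at the origin on the work surface. World frame = base frame: x ahead of the robot, y to its left, z up, the work surface at z = 0. Lengths are in m, angles in rad, forces in N, time in s.
With the tool pointing down it reaches from about 0.4 to 0.85 m from the base axis. Payload 4.5 kg.
Tool frame: the origin (TCP) lies at the very end of the fingers, on their centre line; the grasp point (between the pads) lies 19 mm behind it (tcp_to_grasp is the z of the grasp point in the tool frame, in m); z points along the fingers, y is the line along which they close (so a half turn about z gives the same grasp; the last joint's range is limited). The gripper opens to 88 mm and grips with 3 to 60 N. Pads are 18 mm wide; open, the fingers measure 123 mm over their backs; the gripper's body (75 mm by 187 mm) begins 45 mm behind the grasp point.
Start: joints at [-1.272, 0.689, -0.195, 1.565, 0.157, 0.902, -0.215], TCP at [0.164, 0.603, 0.239] pointing down, gripper open.
Joint ranges: [-3.01, 3.01], [-0.46, 2.08], [-1.47, 1.51], [0.13, 2.56], [-1, 4.14], [0.04, 2.09], [-2.66, 2.66]. Speed limits (rad/s): [2.57, 2.57, 3.14, 3.14, 3.14, 3.14, 3.14].

INTERFACE

Orientations are given as a unit quaternion [x, y, z, w].
In Python, from plant import * gives the robot as it stands. The module is installed in compiled form; this text tells all that it offers.
- The arm moves only by the shell command python3 -m jog 'ROWS' [OPENING] [FORCE]. ROWS is JSON, a list that holds one entry, the list of rows, each a list of 6 numbers: the shift along the tool's x, y, z in m, then the turn, a rotation vector about the tool's x, y, z in rad. In form: [[[dx, dy, dz, ax, ay, az], ...]]. A call has 1 to 12 rows; each row shifts and turns the commanded pose from where the row before left it, along the tool's axes as they then stand; what a row does not reach is not made up. A row lasts 1/8 s, in which the tool goes at most 62.5 mm and 10.7 degrees, less where a joint would pass 70% of its speed; a pose out of reach is approached as far as the arm can. A call with a gripper value outside its range is refused whole. OPENING is the finger opening in m, from 0 to 0.0881, set as the call begins (- or left out, the last holds). The fingers move at their own pace and stop on an object; FORCE is the grip in N (left out, the last holds). Time passes only in rows, so rows that do not move let the fingers close. It gives the time, the measured TCP pose, the force, the opening and the grip force at its end, in the units of the state.
- get_state(): the state, without advancing time (a new reading comes with each control period).
- snapshot(name): name is "side" or "top"; returns a dict with "frame" (400x640x3 uint8, red, green, blue), "mtx" (3x3 intrinsics, pixels), "xyz" and "orientation" of the camera in the world. Camera axes: x right, y down, z forward; pixel columns grow to the right and rows downward; lengths in m; the calibration is good to about 2 mm. A picture is of the moment at which its call begins. There is no depth.
- finish_job(): hands the job in; it is judged then, once.
The state is a dict: "clock": time; "q": joint angles; "qd": joint speeds; "joint_torque": joint torques, N m; "tool_pos": TCP position; "eef_rot": TCP orientation; "contact_force": force on the tool from outside, world axes, zero at the start; "moment": the same for the moment, N m; "opening": opening from 0.0 (shut) to 1.0 (fully open); "finger_force": force on a finger pad.
Only numpy, scipy, OpenCV 4.12 (cv2) and the standard library are available. Lean on these libraries where they do the work, as an engineer would, in place of code of your own. Each camera call takes 0.05 s, during which the arm holds its last target. There are 200 camera calls.

TASK

Put the orange and the yellow U-bracket away in the blue tray beside the green one, so that all three stand upright and flat on the tray floor with their legs interlocked: the middle bracket is turned the opposite way to the green one, its back along the other long wall, and straddles one leg each of its two neighbours, while the last bracket faces the same way as the green one, at the free end. Either colour may go in the middle; the green one stays at its end, and leave everything else on the desk where it is.

Things in the scene. Friction and masses are not known exactly. Their poses are not given: they have to be found in the camera images.
- tray: blue open tray fixed to the desk, 120 mm (its x) by 214 mm (its y), walls 5 mm thick and 25 mm high, floor 5 mm thick, so 110 by 204 mm inside. Origin at the centre of its underside, on the desk; z up.
- green_mid (a point): green U-bracket (loose, sized like orange) already standing in the tray at its -y end, back wall about 44 mm to -x and 51 mm to -y of the tray's centre, legs pointing to tray +x. Point: middle of its back wall, 42.5 mm above its underside; x points from back wall to leg ends, y along the back wall, z up.
- orange_mid (a point): orange plastic U-bracket on the desk beside the tray, any yaw; the U is seen from above. Back wall 90 long (y), 10 thick (x), 38 mm high; two legs at its ends, 8 thick, 38 high, reach 75 mm along +x from the point. A tab 40 wide, 10 thick rises mid-back to 85 mm: pinch it along x, 25 mm above the point. Point: middle of the back wall, 42.5 mm up. 120 g.
- yellow_mid (a point): yellow plastic U-bracket, same shape, size, point and axes as the orange one (x from back wall to leg ends, y along the back wall, z up), standing on the desk on the other side of the tray, any yaw.
- phone_mid (a point): bystander: black phone lying flat, 72 x 150 x 8 mm; point at its centre
- spool_mid (a point): bystander: red filament spool lying flat, 120 mm across, 50 mm high; point at its centre
- mug_mid (a point): bystander: white mug, 80 mm across, 95 mm high; point at its centre
- pen_mid (a point): bystander: orange and white 3D pen lying down, about 180 mm long, 26 mm thick; point in its orange body
There are look-alikes about, which are no part of the job. Several things have the shape of the tray; the one meant has the colours described above.

How it is judged:
At the end, for the whole second after the job is handed in: All three upright on the tray floor (to 5 mm, 0.1 rad), square to the tray to 0.25 rad, still. Back walls over 30 mm to tray -x (green, last) or +x (middle); along tray y: green below -30 mm, middle within 35 mm of centre, last above +30 mm (z of each of green_mid, orange_mid, yellow_mid in the frame of tray below 0.053 m and angle between each of green_mid, orange_mid, yellow_mid's own z axis and vertical below 0.1 rad and angle between the x axis of each of green_mid, orange_mid, yellow_mid and the x axis of tray, either way round below 0.25 rad and linear speed of each of green, orange, yellow below 0.02 m/s and x of green_mid in the frame of tray below -0.03 m and y of green_mid in the frame of tray below -0.03 m and ((x of orange_mid in the frame of tray between 0.03 and 0.055 m and y of orange_mid in the frame of tray between -0.035 and 0.035 m and x of yellow_mid in the frame of tray between -0.055 and -0.03 m and y of yellow_mid in the frame of tray between 0.03 and 0.065 m) or (x of yellow_mid in the frame of tray between 0.03 and 0.055 m and y of yellow_mid in the frame of tray between -0.035 and 0.035 m and x of orange_mid in the frame of tray between -0.055 and -0.03 m and y of orange_mid in the frame of tray between 0.03 and 0.065 m))); the robot touches nothing.
It fails at once if the phone is pushed more than 40 mm from its place (distance of phone_mid from where it was at the start of the episode above 0.04 m).
It fails at once if the spool is pushed more than 40 mm from its place (distance of spool_mid from where it was at the start of the episode above 0.04 m).
It fails at once if the mug is pushed more than 40 mm from its place (distance of mug_mid from where it was at the start of the episode above 0.04 m).
It fails at once if the pen is pushed more than 40 mm from its place (distance of pen_mid from where it was at the start of the episode above 0.04 m).
It also fails if it takes over 58 s, if anything falls off the work surface, if the arm or the gripper's body presses on something with over 40 N, if the wrist force passes 120 N, or if a joint passes its speed limit or range.

## Working session

There is one attempt and no reset: what is moved stays moved. The work goes in short steps, Python scripts to look and compute and a shell command to move; the robot and the scene stay as the last step left them, time stands still between calls to the robot, and variables do not carry over. Pictures are saved under pics/ and viewed, at most 10 in all, crops included, and the job is handed in when it is done.

```bash
mkdir -p pics; python3 - <<'E'
from plant import *
import cv2,json,numpy as np
for n in("top","side"):
    s=snapshot(n); cv2.imwrite(f"pics/{n}0.png",s["frame"][:,:,::-1])
    print(n,np.array(s["mtx"]).tolist(),s["xyz"],s["orientation"])
s=get_state();print(s["clock"],s["tool_pos"],s["eef_rot"],s["opening"])
E
```

```text
top [[438.9050923453319, 0.0, 325.16832788989035], [0.0, 438.9050923453319, 202.84553766103213], [0.0, 0.0, 1.0]] [0.38037053 0.01356    1.20752534] [-0.70494779  0.7075837  -0.04152391  0.0254888 ]
side [[504.9146201148187, 0.0, 316.85734292606315], [0.0, 504.9146201148187, 201.26558748593513], [0.0, 0.0, 1.0]] [-0.06976321 -0.87633715  0.89189426] [ 0.86432724 -0.25359677  0.1252743  -0.41585267]
0.1 [0.16347754 0.60262248 0.23799117] [ 1.31988753e-01  9.91250848e-01 -8.51230959e-04 -3.69075738e-05] 1.0005078748274314
```

View pics/top0.png

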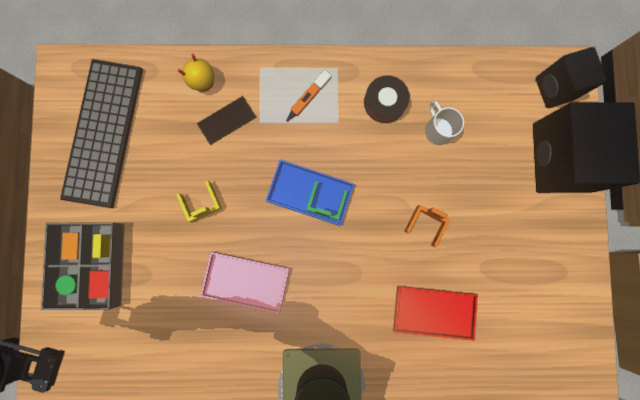

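View pics/side0.png

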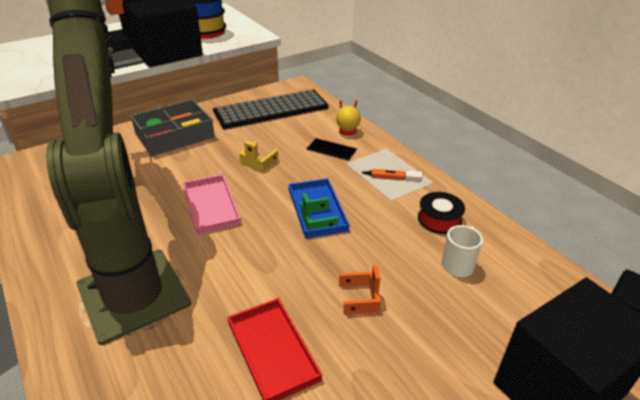

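```bash
cat > crop.py <<'E'
import cv2,numpy as np
def tile(im,x,y,w=80,h=60,k=5):
    t=cv2.resize(im[y:y+h,x:x+w],None,fx=k,fy=k,interpolation=cv2.INTER_CUBIC)
    for i in range(0,w,10):
        cv2.line(t,(i*k,0),(i*k,6),(255,255,255),1)
        cv2.putText(t,str(x+i),(i*k+1,16),0,.35,(255,255,255),1)
    for i in range(10,h,10):
        cv2.line(t,(0,i*k),(6,i*k),(255,255,255),1); cv2.putText(t,str(y+i),(8,i*k+4),0,.35,(255,255,255),1)
    return t
E
python3 - <<'E'
import cv2,numpy as np
from crop import *
a=cv2.imread("pics/top0.png")
g=[tile(a,272,155,100,75,4),tile(a,170,170,),tile(a,390,195),tile(a,255,155,80,60)]
cv2.imwrite("pics/c0.png",np.vstack([np.hstack(g[:2]),np.hstack(g[2:])]))
E
```

```text
(no output)
```

View pics/c0.png

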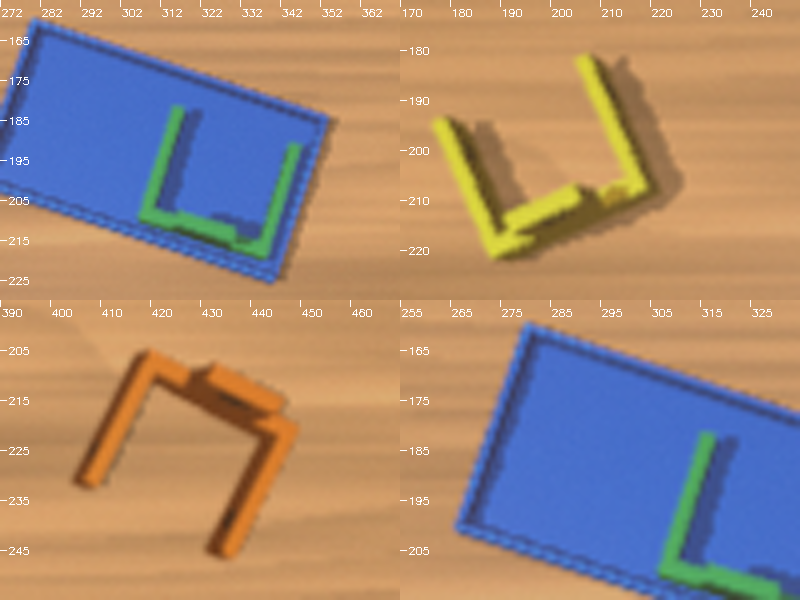

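The top view shows the tray corners at (281,160), (355,185), (341,226) and (266,201). The yellow leg ends are at (178,194) and (207,181), with its tab at (199,211). The orange leg ends are at (407,232) and (434,245), with its tab at (439,213). Next I fit poses to these points.

```bash
cat > h.py <<'E'
import numpy as np,cv2
from scipy.optimize import least_squares
from scipy.spatial.transform import Rotation as R
U=[(.075,.041,.038),(.075,-.041,.038),(-.005,.045,.038),(-.005,-.045,.038),(0,0,.085)]
TR=[(.06,.107,.025),(.06,-.107,.025),(-.06,-.107,.025),(-.06,.107,.025)]
def world(p,P):
    P=np.array(P);c,s=np.cos(p[2]),np.sin(p[2])
    return np.c_[p[0]+c*P[:,0]-s*P[:,1],p[1]+s*P[:,0]+c*P[:,1],P[:,2]+(p[3] if len(p)>3 else 0)]
def proj(cam,W):
    C=(W-cam["xyz"])@R.from_quat(cam["orientation"]).as_matrix(); C=C@np.array(cam["mtx"]).T
    return C[:,:2]/C[:,2:]
def fit(cam,P,px,p0):
    r=least_squares(lambda p:(proj(cam,world(p,P))-px).ravel(),p0)
    return r.x,np.abs(r.fun.reshape(-1,2)).round(1).tolist()
def delta(x,y,z,yaw):
    """tool turn about z and then shift (in turned tool axes) so that tool y lies along yaw (mod pi)"""
    from plant import get_state
    s=get_state();r=R.from_quat(s["eef_rot"]).as_matrix();ty=r[:,1]
    cur=np.arctan2(ty[1],ty[0]);d=(yaw-cur+np.pi/2)%np.pi-np.pi/2
    a=-d # tool z down
    r2=R.from_rotvec([0,0,d]).as_matrix()@r
    sh=r2.T@(np.array([x,y,z])-s["tool_pos"])
    print("clock",round(s["clock"],2),"q7",s["q"][6].round(2),"turn z",a.round(3),"alt",(a-np.sign(a)*np.pi).round(3),"shift",sh.round(4),"tilt",r[:,2].round(3))
E
python3 - <<'E'
from h import *
from plant import *
cam=snapshot("top");c2=snapshot("side")
d=dict(tray=(TR,[(281,159.6),(355,185),(340.7,225.7),(266.4,200.6)],(.4,.05,-.3)),
green=(U[:4],[(317,181.5),(345.7,191),(306.5,209.2),(338.7,219.5)],(.4,0,-.3,.005)),
yellow=(U,[(178,194.4),(206.8,181.4),(188.2,221.6),(219.6,207),(198.6,211.4)],(.35,.35,.4)),
orange=(U,[(434.4,245.4),(407.4,232),(449.8,221),(419.4,204.8),(439,212.8)],(.35,-.27,-2.7)))
import json
out={};im=c2["frame"][:,:,::-1].copy()
for k,(P,px,p0) in d.items():
    p,r=fit(cam,P,np.array(px),p0);print(k,p.round(4),r);out[k]=p.tolist()
    for u in proj(c2,world(p,P)): cv2.circle(im,(int(u[0]*4),int(u[1]*4)),4,(255,0,255),1,shift=2)
json.dump(out,open("poses.json","w"))
t=np.array(out["tray"]);c,s=np.cos(t[2]),np.sin(t[2])
g=np.array(out["green"]);e=g[:2]-t[:2];print("green in tray",c*e[0]+s*e[1],-s*e[0]+c*e[1],g[2]-t[2])
for n,o in(("orange",(.044,0)),("yellow",(-.044,.051))): print("target",n,world((t[0],t[1],t[2]),[(*o,0)])[0])
y=out["yellow"];delta(y[0],y[1],.16,y[2])
cv2.imwrite("pics/s1.png",cv2.resize(im[120:330,220:400],None,fx=2.8,fy=2.8,interpolation=2))
E
```

```text
tray [ 0.5208  0.0253 -0.3342] [[0.1, 0.4], [0.2, 0.4], [0.4, 0.7], [0.4, 0.0]]
green [ 0.4659 -0.0076 -0.3123 -0.0064] [[0.0, 0.1], [0.2, 0.2], [0.0, 0.1], [0.2, 0.0]]
yellow [0.4656 0.3102 0.4309] [[0.1, 0.5], [0.5, 0.3], [0.3, 0.1], [0.2, 0.5], [0.1, 0.2]]
orange [ 0.4601 -0.3048 -3.6402] [[0.3, 0.8], [0.1, 0.4], [0.4, 0.5], [0.3, 0.1], [0.4, 0.2]]
green in tray -0.04108266983725332 -0.04910330725729879 0.021838682660534625
target orange [0.56234318 0.01089346 0.        ]
target yellow [0.49593784 0.08793456 0.        ]
clock 0.2 q7 -0.22 turn z 0.875 alt -2.266 shift [-0.3921  0.1523  0.0781] tilt [-0.    -0.001 -1.   ]
```

View pics/s1.png

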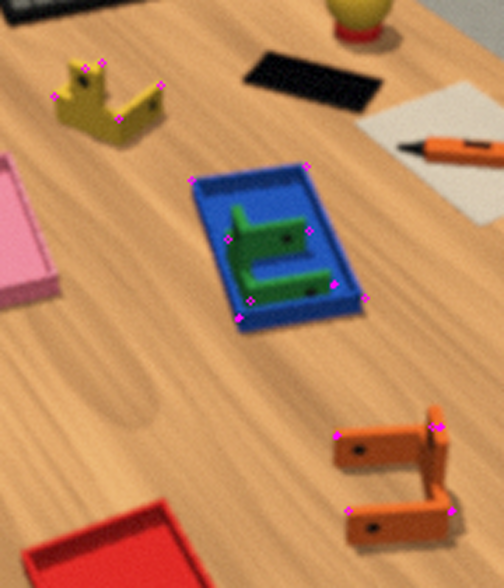

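```bash
python3 -m jog '[[[0,0,0,0,0,0.175],[0,0,0,0,0,0.175],[0,0,0,0,0,0.175],[0,0,0,0,0,0.175],[0,0,0,0,0,0.175]]]' 0.06 20
python3 -m jog '[[[-0.03,0.012,0,0,0,0],[-0.04,0.015,0,0,0,0],[-0.04,0.015,0,0,0,0],[-0.04,0.015,0,0,0,0],[-0.04,0.015,0,0,0,0],[-0.04,0.016,0,0,0,0],[-0.04,0.016,0,0,0,0],[-0.04,0.016,0,0,0,0],[-0.04,0.016,0,0,0,0],[-0.042,0.016,0,0,0,0],[0,0,0,0,0,0]]]'
python3 -c "
from h import *;delta(.4656,.3102,.16,.4309)"
```

```text
clock: 0.82
tool_pos: [0.1634, 0.603, 0.2385]
eef_rot: [0.542, 0.84, -0.0, 0.0]
contact_force: [-0.7, -0.3, -0.4]
opening: 0.684
finger_force: 0.0
clock: 2.2
tool_pos: [0.4686, 0.3065, 0.2387]
eef_rot: [0.543, 0.84, -0.0, 0.001]
contact_force: [-0.3, -0.4, 0.4]
opening: 0.681
finger_force: 0.0
clock 2.2 q7 -0.24 turn z -0.008 alt 3.134 shift [ 0.0048 -0.0012  0.0786] tilt [ 0.002 -0.002 -1.   ]
```

```bash
python3 -m jog '[[[0.005,-0.001,0.04,0,0,-0.008],[0,0,0.05,0,0,0],[0,0,0.04,0,0,0],[0,0,0.03,0,0,0],[0,0,0.02,0,0,0],[0,0,0.01,0,0,0],[0,0,0,0,0,0],[0,0,0,0,0,0]]]'
python3 - <<'E'
from h import *
from plant import *
from crop import *
delta(.4656,.3102,.0485,.4309)
a=tile(snapshot("side")["frame"][:,:,::-1],210,110,80,60,8)
cv2.imwrite("pics/g1.png",a)
E
```

```text
clock: 3.2
tool_pos: [0.4627, 0.3153, 0.0495]
eef_rot: [0.536, 0.844, 0.001, 0.0]
contact_force: [-0.4, 1.0, 0.1]
opening: 0.679
finger_force: 0.0
clock 3.2 q7 -0.25 turn z 0.008 alt -3.133 shift [-0.0059  0.0005  0.001 ] tilt [ 0.001  0.001 -1.   ]
```

View pics/g1.png

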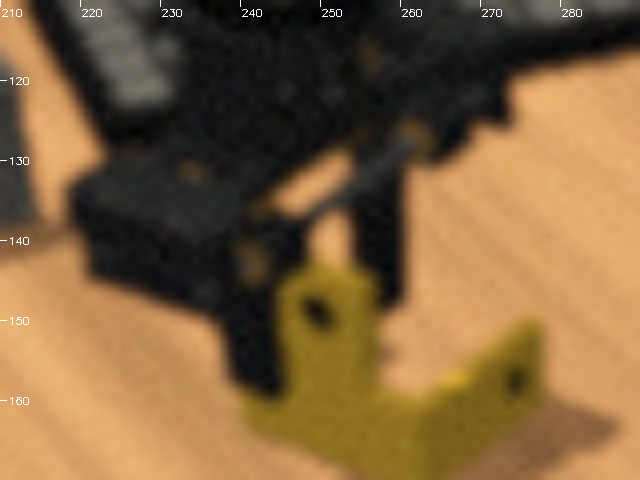

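The fingers straddle the yellow tab: one ends near (242,158), the other is at (257,148), and the tab is between them at (250,145). Closing now.

```bash
python3 -m jog '[[[-0.005,0,0,0,0,0],[0,0,0,0,0,0],[0,0,0,0,0,0]]]'
python3 -m jog '[[[0,0,0,0,0,0],[0,0,0,0,0,0],[0,0,0,0,0,0],[0,0,0,0,0,0],[0,0,0,0,0,0],[0,0,0,0,0,0]]]' 0 25
python3 -c "
from h import *;delta(.4656,.3102,.0485,.4309)"
python3 -m jog '[[[0,0,-0.02,0,0,0],[0,0,-0.03,0,0,0],[0,0,-0.03,0,0,0],[0,0,-0.02,0,0,0],[0,0,0,0,0,0],[0,0,0,0,0,0]]]'
python3 -c "
from h import *;delta(.4975,.0885,.148,-.325)"
```

```text
clock: 3.62
tool_pos: [0.4647, 0.3102, 0.0489]
eef_rot: [0.536, 0.844, 0.0, 0.0]
contact_force: [0.0, -1.2, -0.2]
opening: 0.677
finger_force: 0.0
clock: 4.38
tool_pos: [0.4647, 0.3103, 0.0487]
eef_rot: [0.536, 0.844, 0.0, 0.0]
contact_force: [0.5, 1.1, -0.1]
opening: 0.113
finger_force: 25.0
clock 4.38 q7 -0.24 turn z 0.008 alt -3.134 shift [-0.0004  0.0008  0.0002] tilt [ 0.  0. -1.]
clock: 5.12
tool_pos: [0.464, 0.3098, 0.1479]
eef_rot: [0.536, 0.844, -0.001, -0.0]
contact_force: [-1.0, 0.7, -0.6]
opening: 0.108
finger_force: 25.0
clock 5.12 q7 -0.24 turn z 0.764 alt -2.377 shift [-0.199   0.1024 -0.0002] tilt [-0.001 -0.001 -1.   ]
```

```bash
python3 -m jog '[[[0,0,0,0,0,0.094],[0,0,0,0,0,0.13],[0,0,0,0,0,0.13],[0,0,0,0,0,0.13],[0,0,0,0,0,0.13],[0,0,0,0,0,0.1],[0,0,0,0,0,0.05],[0,0,0,0,0,0]]]'
python3 -m jog '[[[-0.015,0.008,0,0,0,0],[-0.026,0.013,0,0,0,0],[-0.03,0.015,0,0,0,0],[-0.03,0.016,0,0,0,0],[-0.03,0.016,0,0,0,0],[-0.03,0.016,0,0,0,0],[-0.025,0.012,0,0,0,0],[-0.013,0.006,0,0,0,0],[0,0,0,0,0,0],[0,0,0,0,0,0],[0,0,0,0,0,0]]]'
python3 - <<'E'
from h import *
from plant import *
from crop import *
delta(.4975,.0885,.148,-.325)
print(get_state()["opening"],get_state()["finger_force"])
a=[tile(snapshot(n)["frame"][:,:,::-1],x,y,80,100,5) for n,x,y in (("top",265,140),("side",270,130))]
cv2.imwrite("pics/p1.png",np.hstack(a))
E
```

```text
clock: 6.12
tool_pos: [0.4641, 0.31, 0.148]
eef_rot: [0.812, 0.584, -0.001, 0.0]
contact_force: [0.1, 0.3, -1.5]
opening: 0.112
finger_force: 25.0
clock: 7.5
tool_pos: [0.4975, 0.0905, 0.1486]
eef_rot: [0.812, 0.584, 0.0, -0.0]
contact_force: [-0.2, -0.3, -0.6]
opening: 0.107
finger_force: 25.0
clock 7.5 q7 -0.41 turn z 0.002 alt -3.139 shift [-0.0019  0.0006  0.0006] tilt [-0.     0.001 -1.   ]
0.10672860662120463 24.96949038351886
```

View pics/p1.png

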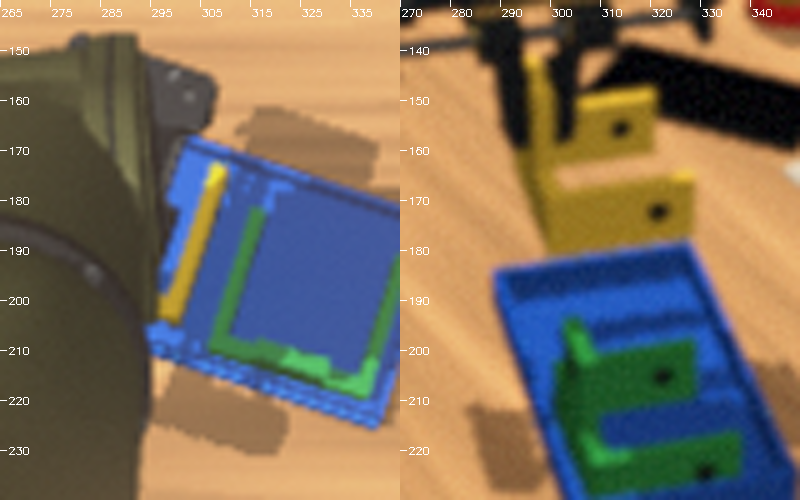

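The yellow bracket hangs square over the tray's free end. In the side view its near leg end top is at about (329,164) and its near back bottom corner at about (300,180). I check those against the expected pose.

```bash
python3 - <<'E'
from h import *
from plant import *
for n in("side","top"):
    c=snapshot(n)
    print(n,proj(c,world((.4975,.0905,-.325,.100),[(.075,-.045,.038),(.075,-.045,0),(-.005,-.045,0),(.075,.045,.038),(-.005,-.045,.038)])).round(1).tolist())
E
```

```text
side [[328.8, 166.3], [328.5, 178.1], [299.3, 182.3], [320.2, 148.3], [299.1, 170.5]]
top [[310.9, 173.7], [311.0, 176.1], [301.0, 205.8], [276.2, 162.2], [300.5, 204.4]]
```

```bash
python3 -m jog '[[[-0.001,0,0.01,0,0,0],[0,0,0.02,0,0,0],[0,0,0.02,0,0,0],[0,0,0.02,0,0,0],[0,0,0.012,0,0,0],[0,0,0.007,0,0,0],[0,0,0.004,0,0,0],[0,0,0,0,0,0],[0,0,0,0,0,0],[0,0,0,0,0,0]]]'
python3 -m jog '[[[0,0,0.002,0,0,0],[0,0,0,0,0,0],[0,0,0,0,0,0]]]'
```

```text
clock: 8.95
tool_pos: [0.4976, 0.0882, 0.0561]
eef_rot: [0.812, 0.583, 0.0, 0.0]
contact_force: [-0.1, 0.2, -1.9]
opening: 0.109
finger_force: 25.0
clock: 9.32
tool_pos: [0.4975, 0.0881, 0.0537]
eef_rot: [0.812, 0.583, 0.0, 0.0]
contact_force: [-0.2, -0.7, -0.4]
opening: 0.111
finger_force: 25.0
```

```bash
python3 -m jog '[[[0,0,0,0,0,0],[0,0,0,0,0,0],[0,0,0,0,0,0],[0,0,0,0,0,0]]]' 0.05 25
python3 -m jog '[[[0,0,-0.01,0,0,0],[0,0,-0.03,0,0,0],[0,0,-0.05,0,0,0],[0,0,-0.05,0,0,0],[0,0,-0.03,0,0,0],[0,0,0,0,0,0],[0,0,0,0,0,0]]]' 0.06
python3 -c "
from h import *;delta(.4601,-.3048,.2237,-3.6402)"
```

```text
clock: 9.82
tool_pos: [0.4974, 0.0881, 0.0537]
eef_rot: [0.812, 0.583, 0.0, -0.0]
contact_force: [0.6, -0.0, 0.3]
opening: 0.541
finger_force: 0.0
clock: 10.7
tool_pos: [0.4967, 0.0881, 0.2233]
eef_rot: [0.812, 0.583, -0.0, -0.0]
contact_force: [0.6, -0.3, -0.4]
opening: 0.678
finger_force: 0.0
clock 10.7 q7 -0.43 turn z 0.174 alt -2.968 shift [-0.3626  0.1558 -0.0004] tilt [-0.001  0.    -1.   ]
```

```bash
python3 -m jog '[[[0,0,0,0,0,0.087],[0,0,0,0,0,0.087],[-0.02,0.009,0,0,0,0],[-0.04,0.017,0,0,0,0],[-0.05,0.022,0,0,0,0],[-0.05,0.022,0,0,0,0],[-0.05,0.022,0,0,0,0],[-0.05,0.022,0,0,0,0],[-0.05,0.022,0,0,0,0],[-0.035,0.014,0,0,0,0],[-0.018,0.006,0,0,0,0],[0,0,0,0,0,0]]]'
python3 -m jog '[[[0,0,0.03,0,0,0],[0,0,0.04,0,0,0],[0,0,0.02,0,0,0],[0,0,0,0,0,0],[0,0,0,0,0,0],[0,0,0,0,0,0]]]'
python3 - <<'E'
from h import *
from plant import *
from crop import *
delta(.4601,-.3048,.0485,-3.6402)
a=[tile(snapshot(n)["frame"][:,:,::-1],x,y,80,100,5) for n,x,y in (("top",265,140),("side",330,240))]
cv2.imwrite("pics/g2.png",np.hstack(a))
E
```

```text
clock: 12.2
tool_pos: [0.4598, -0.3054, 0.2227]
eef_rot: [0.86, 0.51, -0.0, -0.001]
contact_force: [-0.0, 0.7, -0.1]
opening: 0.68
finger_force: 0.0
clock: 12.95
tool_pos: [0.4614, -0.3051, 0.1347]
eef_rot: [0.86, 0.511, 0.001, 0.001]
contact_force: [-0.0, -0.5, 0.1]
opening: 0.677
finger_force: 0.0
clock 12.95 q7 0.16 turn z 0.0 alt -3.141 shift [-0.0004 -0.0015  0.0862] tilt [ 0.002 -0.001 -1.   ]
```

View pics/g2.png

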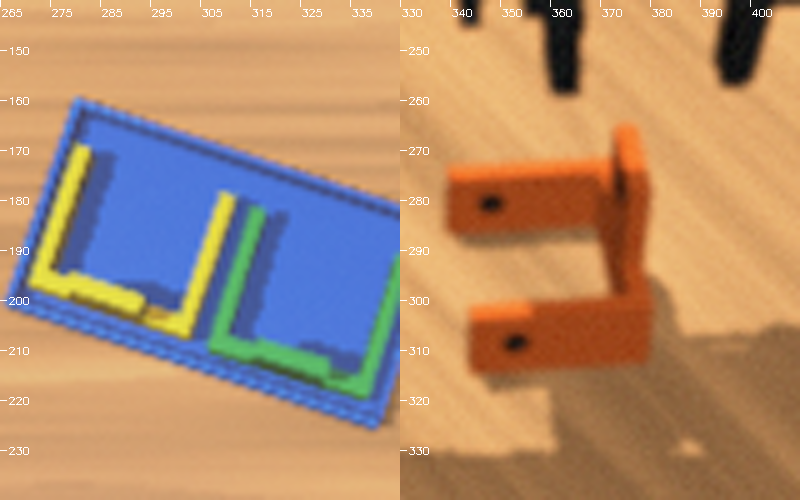

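Yellow stands square at the free end, level with green. The open fingers, at (362,258) and (397,255), straddle the orange tab at (375,266). Descending and gripping.

```bash
python3 -m jog '[[[0,0,0.02,0,0,0],[0,0,0.03,0,0,0],[0,0,0.02,0,0,0],[0,0,0.012,0,0,0],[0,0,0.004,0,0,0],[0,0,0,0,0,0],[0,0,0,0,0,0]]]'
python3 -m jog '[[[0,0,0,0,0,0],[0,0,0,0,0,0],[0,0,0,0,0,0],[0,0,0,0,0,0],[0,0,0,0,0,0],[0,0,0,0,0,0]]]' 0 25
python3 -m jog '[[[0,0,-0.02,0,0,0],[0,0,-0.03,0,0,0],[0,0,-0.03,0,0,0],[0,0,-0.03,0,0,0],[0,0,-0.02,0,0,0],[0,0,0,0,0,0],[0,0,0,0,0,0]]]'
python3 -c "
from h import *;delta(.564,.0115,.178,-.325)"
```

```text
clock: 13.92
tool_pos: [0.4611, -0.3055, 0.0484]
eef_rot: [0.86, 0.511, 0.0, 0.001]
contact_force: [0.1, 0.3, -0.6]
opening: 0.683
finger_force: 0.0
clock: 14.68
tool_pos: [0.4605, -0.3052, 0.0476]
eef_rot: [0.86, 0.511, -0.0, -0.0]
contact_force: [-0.6, -0.1, 0.4]
opening: 0.112
finger_force: 24.9
clock: 15.55
tool_pos: [0.4601, -0.3048, 0.1768]
eef_rot: [0.86, 0.511, -0.0, -0.001]
contact_force: [-0.3, 0.7, -0.4]
opening: 0.11
finger_force: 24.9
clock 15.55 q7 0.15 turn z -0.174 alt 2.968 shift [ 0.3329 -0.0026 -0.0011] tilt [-0.001  0.001 -1.   ]
```

```bash
python3 -m jog '[[[0,0,0,0,0,-0.05],[0,0,0,0,0,-0.074],[0,0,0,0,0,-0.05],[0.02,0,0,0,0,0],[0.04,0,0,0,0,0],[0.05,-0.001,0,0,0,0],[0.055,-0.001,0,0,0,0],[0.055,-0.001,0,0,0,0],[0.05,0,0,0,0,0],[0.04,0,0,0,0,0],[0.023,0,0,0,0,0],[0,0,0,0,0,0]]]'
python3 -m jog '[[[0,0,0.015,0,0,0],[0,0,0.015,0,0,0],[0,0,0,0,0,0],[0,0,0,0,0,0],[0,0,0,0,0,0]]]'
python3 - <<'E'
from h import *
from plant import *
from crop import *
delta(.564,.0115,.0535,-.325)
c=snapshot("side");z=get_state()["tool_pos"]
print(proj(c,world((z[0],z[1],np.pi-.325,z[2]-.0485),[(.075,.045,.038),(.075,.045,0),(.075,-.045,.038),(-.005,.045,0)])).round(1).tolist())
cv2.imwrite("pics/p2.png",tile(c["frame"][:,:,::-1],270,140,100,100,6))
E
```

```text
clock: 17.05
tool_pos: [0.5643, 0.0136, 0.1771]
eef_rot: [0.811, 0.585, 0.0, -0.001]
contact_force: [-0.0, -0.8, -2.0]
opening: 0.11
finger_force: 24.9
clock: 17.68
tool_pos: [0.5644, 0.011, 0.1481]
eef_rot: [0.812, 0.583, 0.0, 0.0]
contact_force: [-0.3, -0.3, -1.0]
opening: 0.107
finger_force: 24.9
clock 17.68 q7 -0.24 turn z -0.0 alt 3.141 shift [ 0.0003 -0.0006  0.0946] tilt [ 0.001  0.    -1.   ]
[[311.0, 181.5], [311.1, 193.5], [303.0, 162.1], [340.9, 189.0]]
```

View pics/p2.png

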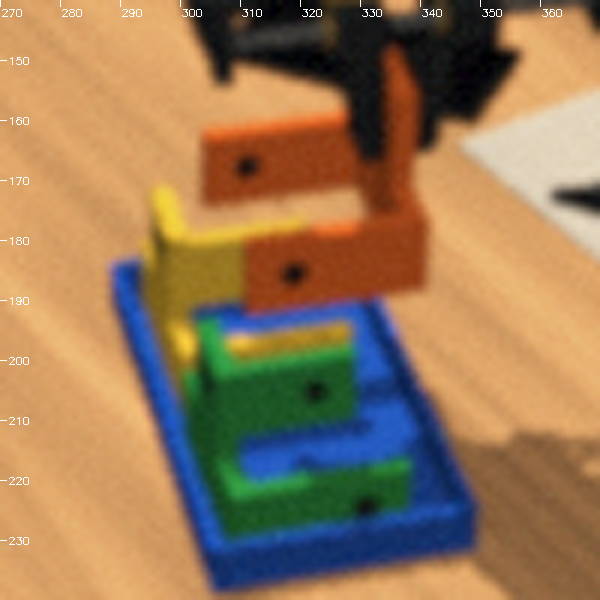

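Orange's leg ends, at (311,180) and (304,162), and its back corner at (341,188) are within about 1.5 px of the prediction. Lowering.

```bash
python3 -m jog '[[[0,0,0.01,0,0,0],[0,0,0.02,0,0,0],[0,0,0.02,0,0,0],[0,0,0.015,0,0,0],[0,0,0.012,0,0,0],[0,0,0.008,0,0,0],[0,0,0.005,0,0,0],[0,0,0.003,0,0,0],[0,0,0,0,0,0],[0,0,0,0,0,0],[0,0,0,0,0,0]]]'
python3 -c "
from h import *;delta(.564,.0115,.0528,-.325)"
```

```text
clock: 19.1
tool_pos: [0.5643, 0.0112, 0.055]
eef_rot: [0.812, 0.583, 0.0, 0.0]
contact_force: [-0.8, 0.3, -1.6]
opening: 0.113
finger_force: 24.9
clock 19.1 q7 -0.21 turn z -0.0 alt 3.142 shift [ 0.0001 -0.0004  0.0022] tilt [ 0.001  0.    -1.   ]
```

```bash
python3 -m jog '[[[0,0,0.002,0,0,0],[0,0,0,0,0,0],[0,0,0,0,0,0],[0,0,0,0,0,0]]]'
python3 -m jog '[[[0,0,0,0,0,0],[0,0,0,0,0,0],[0,0,0,0,0,0],[0,0,0,0,0,0]]]' 0.05 25
python3 -m jog '[[[0,0,-0.01,0,0,0],[0,0,-0.03,0,0,0],[0,0,-0.05,0,0,0],[0,0,-0.05,0,0,0],[0.05,0,-0.03,0,0,0],[0.055,0,0,0,0,0],[0.055,0,0,0,0,0],[0.055,0,0,0,0,0],[0.04,0,0,0,0,0],[0.02,0,0,0,0,0],[0,0,0,0,0,0],[0,0,0,0,0,0]]]'
python3 - <<'E'
from plant import *
from crop import *
a=[tile(snapshot(n)["frame"][:,:,::-1],x,y,100,100,4) for n,x,y in (("top",265,140),("side",275,150))]
cv2.imwrite("pics/f.png",np.hstack(a))
E
```

```text
clock: 19.6
tool_pos: [0.5641, 0.0113, 0.0527]
eef_rot: [0.812, 0.583, -0.0, -0.0]
contact_force: [0.2, -0.2, -0.6]
opening: 0.109
finger_force: 24.9
clock: 20.1
tool_pos: [0.5642, 0.0112, 0.0527]
eef_rot: [0.812, 0.583, 0.0, 0.0]
contact_force: [0.8, 0.6, 0.1]
opening: 0.545
finger_force: 0.0
clock: 21.6
tool_pos: [0.6518, 0.27, 0.223]
eef_rot: [0.813, 0.583, -0.0, 0.0]
contact_force: [-0.3, -0.6, -0.2]
opening: 0.565
finger_force: 0.0
```

View pics/f.png

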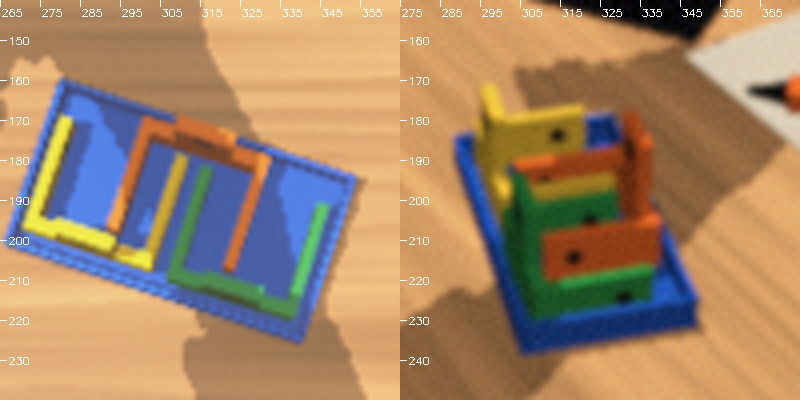

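All three stand flat and interlocked. Orange's back runs along the far wall, from about (300,171) to (332,179), and its legs straddle the inner legs of yellow and green. The arm is clear of them.

```bash
python3 -c "
from plant import *
print(finish_job())"
```

```text
the job is handed in; nothing more can be done
None
```

I handed the job in at about 22 s of the 58 s: orange is interlocked in the middle and yellow at the free end beside green, all three looking upright and flat in the last pictures; no verdict came back.

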